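# Assemble and clamp a bearing in its housing

### The job

Assemble the bearing housing that is bolted to the bench: drop the ball bearing flat into the barrel first, then the plain spacer ring flat on top of it. Then set the handled retaining ring on the spacer with its two lugs down through the two notches of the rim, and press it down and screw it clockwise (seen from above) until it stops, so that it stays down and clamps the stack against the sprung floor when you let go. Leave the gear, the marker and the tape roll where they are.

Things in the scene. Friction and masses are not known exactly. Their poses are not given: they have to be found in the camera images.
- barrel: All sizes here in mm. Dark steel barrel (bearing housing), fixed: outer diameter 90, 51 high in all, on an aluminium foot disc of diameter 112, 6 high, with four small bolt heads. Origin on its axis at the underside, on the bench; z up. Open bore of diameter 56 with a sprung floor whose free top is 14 above the origin. Two opposite notches in the rim lie on its +x and -x axes.
- barrel_mouth (a point): Centre of the barrel's open mouth (diameter 57), level with the rim's top, 51 above the barrel's origin; axes as the barrel's. A wall shelf hangs about 0.5 m over the back of the bench, from about x = 0.62 m on: keep the wrist low and clear of it.
- notch (a point): Middle of the floor of the notch on the barrel's +x side, 37 from the axis and 34 above the barrel's origin; axes as the barrel's. The twin is opposite. Each notch cuts the rim right through, from bore to outside, from height 34 to the top, and spans 28 degrees either side of the x axis: 26 wide at the bore, 42 at the outside, so fingertips can go down into it.
- ledge_start (a point): Where the undercut ledge begins, at the clockwise edge (seen from above) of the +x notch; a twin is opposite. Measured clockwise from the notch's centre, the ledge's underside slopes from height 46 over the barrel's origin at 28 degrees to 43 at 58 degrees, then is level up to a solid stop at 85. The undercut's diameter is 75. Anticlockwise of the notch the way is blocked.
- pressure_plate (a joint): Sprung steel floor disc of the barrel, diameter 54: metres it is pressed down, 0 when empty or with the loose stack on it, limit 0.0035. About 4.5 N starts it, 8 N holds it at 0.002. With the retaining ring screwed home it stays down at about 0.002.
- bearing_center (a point): Ball bearing, plain steel, outer diameter 52, 15 high, about 0.14 kg, loose, lying flat; the point is at its centre, 7.5 above its underside. On the barrel's free floor this point is 21.5 above the barrel's origin.
- spacer_center (a point): Plain aluminium spacer ring, outer diameter 52, hole 36, 10 high, about 0.06 kg, loose, lying flat; the point is at its centre, 5 above its underside. On top of the bearing in the barrel this point is 34 above the barrel's origin.
- ring_center (a point): Retaining ring, steel, loose, 0.12 kg: disc of diameter 53, 6 thick, two opposite lugs (20 wide, 6 thick, to 34 from the axis), on top a grip bar 44 long, 12 thick, from 6 to 32 above the underside. Point on the axis, 16 above the underside; x along bar and lugs, z up. Height over the barrel's origin: 55 set on the stack, 53 clamped. Turns about 1.2 rad from the notch centres to the stops.
- gear_small: Bystander: small steel gear, diameter 56, 28 high, lying flat on the bench. Origin at the centre of its underside.
- marker: Bystander: white and red marker pen, 129 long, 17 thick, lying on the bench. Origin at the centre of its underside.
- tape_roll: Bystander: black tape roll, diameter 66, 19 high, lying flat. Origin at the centre of its underside.

How it is judged:
On the way, in this order (a step that is already met when the one before it is completed fails the run):
1. the bearing lies flat at the bottom of the barrel, let go (horizontal distance between bearing_center and barrel below 0.004 m and z of bearing_center in the frame of barrel between 0.018 and 0.0235 m and angle between the z axis of bearing_center and the z axis of barrel, either way round below 0.07 rad and contact force between the fingers and bearing below 0.1 N), for 0.2 s.
2. the spacer lies flat on the bearing in the barrel, let go (horizontal distance between each of bearing_center, spacer_center and barrel below 0.004 m and z of bearing_center in the frame of barrel between 0.018 and 0.0235 m and angle between the z axis of each of bearing_center, spacer_center and the z axis of barrel, either way round below 0.07 rad and z of spacer_center in the frame of barrel between 0.0305 and 0.036 m and contact force between the fingers and spacer below 0.1 N), for 0.2 s.
3. the retaining ring is screwed down under the ledges and presses the stack onto the spring (horizontal distance between ring_center and barrel below 0.004 m and z of ring_center in the frame of barrel between 0.0505 and 0.0545 m and angle between the z axis of ring_center and the z axis of barrel, either way round below 0.07 rad and angle between the x axis of ring_center and the x axis of barrel, either way round above 0.85 rad and value of joint pressure_plate above 0.0012 m), for 0.2 s.
At the end, for the whole second after the job is handed in: Bearing, spacer and retaining ring lie flat in this order in the barrel (centred within 4 mm, level within 4 degrees); the ring is turned at least 49 degrees from the notches and, let go and at rest, holds the sprung floor down by more than 1.2 mm (all of step 3 and horizontal distance between each of bearing_center, spacer_center and barrel below 0.004 m and z of bearing_center in the frame of barrel between 0.017 and 0.0225 m and angle between the z axis of each of bearing_center, spacer_center and the z axis of barrel, either way round below 0.07 rad and z of spacer_center in the frame of barrel between 0.0295 and 0.0345 m and linear speed of ring below 0.01 m/s and angular speed of ring below 0.1 rad/s); the robot touches nothing.
It fails at once if the gear is moved more than 3 cm (distance of gear_small from where it was at the start of the episode above 0.03 m).
It fails at once if the marker is moved more than 3 cm (distance of marker from where it was at the start of the episode above 0.03 m).
It fails at once if the tape roll is moved more than 3 cm (distance of tape_roll from where it was at the start of the episode above 0.03 m).
It also fails if it takes over 67 s, if anything falls off the work surface, if the arm or the gripper's body presses on something with over 40 N, if the wrist force passes 120 N, or if a joint passes its speed limit or range.

### The arm

A 6-joint arm with a two-finger parallel gripper is mounted at the origin on a cart in front of the work surface, level with it; the furniture and walls round the work are solid. World frame = base frame: x ahead of the robot, y to its left, z up, the work surface at z = 0. Lengths are in m, angles in rad, forces in N, time in s.
With the tool pointing down it reaches from about 0.325 to 0.9 m from the base axis. Payload 6.1 kg.
Tool frame: the origin (TCP) lies midway between the tips of the shut fingers; the grasp point (between the pads) lies 19 mm behind it; z points along the fingers, y is the direction in which the jaws open and shut (so a half turn about z gives the same grasp; the last joint's range is limited). The gripper opens to 87 mm and grips with 3 to 60 N. Pads are 19 mm wide; open, the fingers measure 117 mm over their backs; the gripper's body (75 mm by 190 mm) begins 51 mm behind the grasp point.
Start: joints at [-1.366, 0.22, 1.526, -0, 1.395, -0.126], TCP at [0.203, -0.591, 0.223] pointing down, gripper open.
Joint ranges: [-2.98, 2.98], [-0.91, 2.08], [0.09, 2.57], [-1.24, 4.39], [0.2, 2.65], [-2.68, 2.68]. Speed limits (rad/s): [2.57, 2.57, 3.01, 3.14, 3.14, 3.14].

### API

Orientations are given as [roll, pitch, yaw] about the fixed x, y, z axes, in that order (R = Rz(yaw) Ry(pitch) Rx(roll)).
In Python, from bench import * gives the robot as it stands.
- The arm moves only by the tool servo_tool, never from a script. Its argument "motion" is a list of rows, each an object of numbers: "dx", "dy", "dz": the shift along the world's x, y, z in units of 30 mm (1.0 is 30 mm); "spin": the turn about the world's z in units of 6 degrees (1.0 is 6 degrees). In form: [{"dx": .., "dy": .., "dz": .., "spin": ..}, ...]. A call has 1 to 12 rows; each row shifts and turns the pose as measured when the row begins; what a row does not reach is not made up. A row lasts 1/10 s, in which the tool goes at most 50 mm and 8.59 degrees, less where a joint would pass 70% of its speed; a pose out of reach is approached as far as the arm can. A call is refused whole if a number of a shift passes 1 or a number of a turn 1, either way. A call with a gripper value outside its range is refused whole. "jaw" is the opening, from 0 (shut) to 1 (fully open), set as the call begins (left out, the last holds). The fingers move at their own pace and stop on an object; "force" is the grip in N (left out, the last holds). Time passes only in rows, so rows that do not move let the fingers close. It gives the time, the measured TCP pose, the force and the opening at its end, in the units of the state.
- read_state(): the state, without advancing time (a new reading comes with each control period).
- camera(name): name is "scene" or "top" or "wrist"; returns a dict with "color" (400x640x3 uint8, red, green, blue), "fovy" (degrees; the focal length in pixels is half the picture's height over the tangent of half this angle, whatever the lens; pixels are square), "cx", "cy" (the principal point, pixels), "rvec" (rotation vector, rad) and "tvec" (3), from world to camera coordinates, as OpenCV has them. Camera axes: x right, y down, z forward; pixel columns grow to the right and rows downward; lengths in m; the calibration is good to about 2 mm. A picture is of the moment at which its call begins. There is no depth.
- sign_off(): hands the job in, once; it reports no verdict.
The state is a dict: "t": time; "joint_pos": joint angles; "qd": joint speeds; "effort": joint torques, N m; "position": TCP position; "tool_rot": TCP orientation; "ft_force": force on the tool from outside, world axes, zero at the start; "torque": the same for the moment, N m; "grip_width": opening from 0.0 (shut) to 1.0 (fully open).
Only numpy, scipy, OpenCV 4.12 (cv2) and the standard library are available. Lean on these libraries where they do the work, as an engineer would, in place of code of your own. Each camera call takes 0.05 s, during which the arm holds its last target.

## Working session

There is one attempt and no reset: what is moved stays moved. The work goes in short steps, Python scripts to look and compute and a tool call to move; the robot and the scene stay as the last step left them, time stands still between calls to the robot, and variables do not carry over. Pictures are saved under pics/ and viewed, and the job is handed in when it is done.

Besides the shell and the picture viewer there is one more tool, called by a JSON object that holds its "fn" and its "kwargs", one argument or row to a line. servo_tool: Moves the arm, as the interface text tells. Its arguments: {"type":"object","properties":{"motion":{"type":"array","items":{"type":"object","properties":{"dx":{"type":"number"},"dy":{"type":"number"},"dz":{"type":"number"},"spin":{"type":"number"}}}},"jaw":{"type":"number"},"force":{"type":"number"}},"required":["motion"]}

```bash
mkdir -p pics
cat > h.py <<'E'
from bench import *
import cv2, numpy as np
def shot(n,f):
    c=camera(n); cv2.imwrite('pics/'+f+'.png',c['color'][:,:,::-1]); 
    import pickle; pickle.dump(c,open('pics/'+f+'.pkl','wb')); return c
def K(c):
    f=c['color'].shape[0]/2/np.tan(np.radians(c['fovy'])/2); return np.array([[f,0,c['cx']],[0,f,c['cy']],[0,0,1]])
def ray(c,u,v):
    R=cv2.Rodrigues(np.array(c['rvec'],float))[0]; t=np.array(c['tvec'],float).ravel()
    return -R.T@t, R.T@np.linalg.solve(K(c),[u,v,1])
def onz(c,u,v,z):
    o,d=ray(c,u,v); return o+d*(z-o[2])/d[2]
def proj(c,p):
    R=cv2.Rodrigues(np.array(c['rvec'],float))[0]; q=K(c)@(R@np.array(p)+np.array(c['tvec']).ravel()); return q[:2]/q[2]
E
python3 - <<'E'
from h import *
print(read_state())
for n in('scene','top','wrist'):
    c=shot(n,n+'0'); o,d=ray(c,320,200); print(n,c['fovy'],c['cx'],c['cy'],o,d)
E
```

```text
{'t': 0.0, 'joint_pos': array([-1.36612899e+00,  2.21228091e-01,  1.52762158e+00, -2.68104309e-05,
        1.39468014e+00, -1.26090492e-01]), 'qd': array([ 1.75903264e-04,  7.65427867e-04, -8.24612827e-05, -8.55610459e-04,
        6.85820612e-04,  2.26965350e-04]), 'effort': array([-1.37808180e-03, -4.94609284e+01, -3.87383866e+01,  6.96491939e-02,
        5.71999233e-02, -1.30501553e-04]), 'position': array([ 0.20284106, -0.5905121 ,  0.22143049]), 'tool_rot': array([-3.13966756e+00, -2.17432305e-04,  3.30762342e-01]), 'ft_force': array([-0.21450108,  0.21522468,  0.0643512 ]), 'torque': array([ 0.02520981, -0.0251641 , -0.01011872]), 'grip_width': 0.9973422149542065}
scene 42.91042521186199 306.99849077867543 196.363912724733 [-0.14547759  0.61687989  0.64042848] [ 0.59941423 -0.59123857 -0.54022524]
top 51.629860671096814 317.8329481097699 206.88851389355938 [ 0.29175224 -0.00962119  1.11727229] [ 0.22029327  0.02370449 -0.97530203]
wrist 59.67549243384849 317.71175767781574 198.18603789027486 [ 0.26583429 -0.56935159  0.38433583] [-0.23483061 -0.08499975 -0.96834899]
```

View pics/scene0.png

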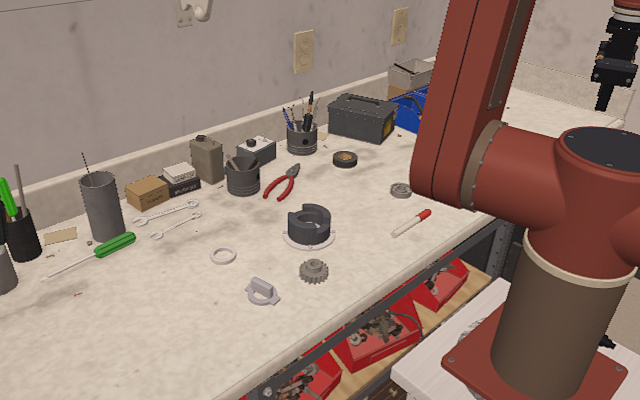

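View pics/top0.png

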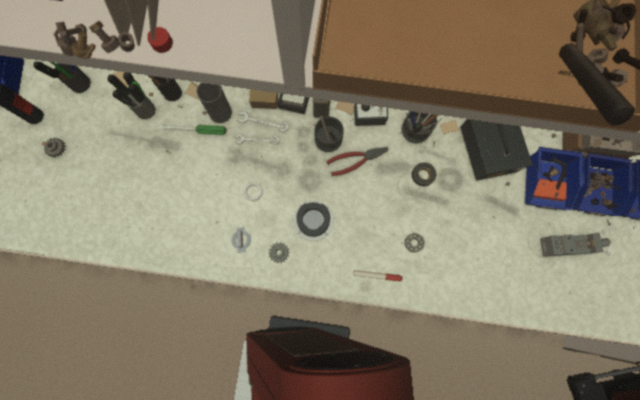

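View pics/wrist0.png

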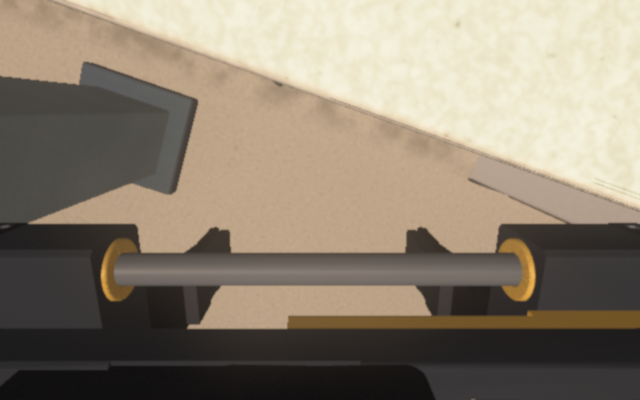

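The overhead view shows the ring at (241,239), gear (279,253), spacer (254,192), barrel (313,219), bearing (414,242), tape (424,174) and marker (378,275). Next I measure positions from both views.

Run:
```python
from h import *
import pickle
c=pickle.load(open('pics/top0.pkl','rb')); s=pickle.load(open('pics/scene0.pkl','rb'))
for n,u,v,z,us,vs in [('ring',241,239,.02,262,290),('gear',279,253,.028,314,271),('spacer',254,192,.01,222,256),('barrel',313,219,.051,308,217),('bearing',414,242,.015,400,190),('tape',424,174,.019,344,158),('marker',378,275,.015,411,222)]:
    print(n,onz(c,u,v,z).round(4),onz(s,us,vs,z).round(4))
im=c['color'][130:300,200:450]; cv2.imwrite('pics/topz.png',cv2.resize(im[:,:,::-1],None,fx=3.2,fy=3.2,interpolation=cv2.INTER_CUBIC))
im=s['color'][140:320,200:450]; cv2.imwrite('pics/scz.png',cv2.resize(im[:,:,::-1],None,fx=3.2,fy=3.2,interpolation=cv2.INTER_CUBIC))
```

```text
ring [0.4035 0.2102 0.02  ] [0.3964 0.2175 0.02  ]
gear [0.3807 0.103  0.028 ] [0.3668 0.1201 0.028 ]
spacer [0.5378 0.2005 0.01  ] [0.5318 0.2106 0.01  ]
barrel [0.4794 0.0271 0.051 ] [0.4779 0.0344 0.051 ]
bearing [ 0.4631 -0.2485  0.015 ] [ 0.4572 -0.2412  0.015 ]
tape [ 0.6544 -0.2566  0.019 ] [ 0.6501 -0.2497  0.019 ]
marker [ 0.3624 -0.163   0.015 ] [ 0.3581 -0.1559  0.015 ]
```

View pics/topz.png

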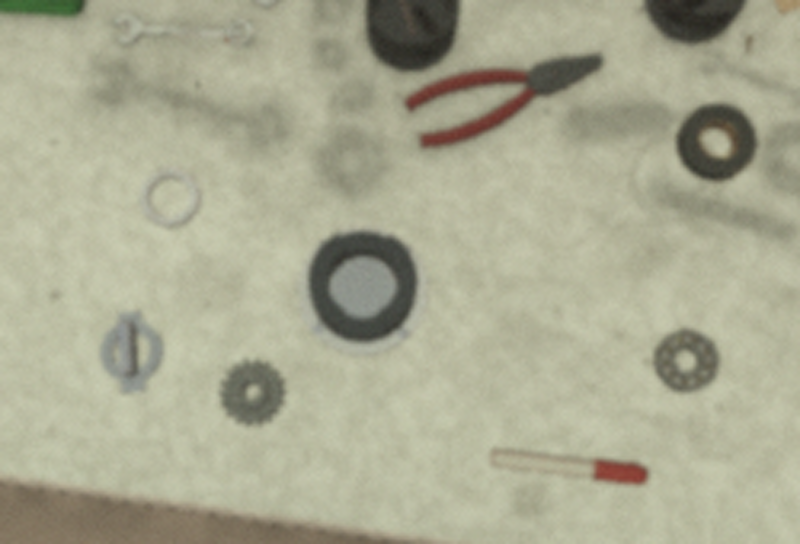

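View pics/scz.png

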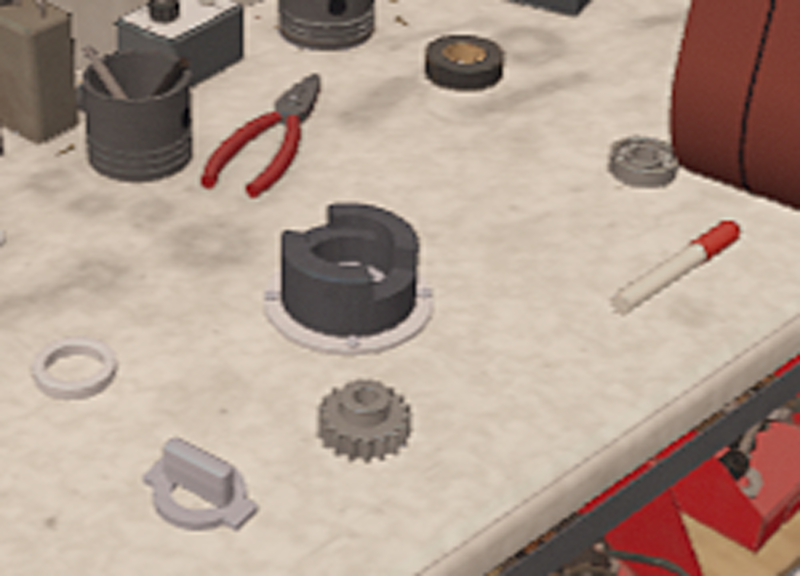

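Both views agree on identity: toothed gear by the barrel, bearing near (640,160) in the zoomed scene, notches roughly along world x. I go to the bearing with the jaw along world x.

{"fn": "servo_tool", "kwargs": {
  "motion": [
    {"dx":0.7,"dy":0.95,"spin":1},
    {"dx":0.7,"dy":0.95,"spin":1},
    {"dx":0.7,"dy":0.95,"spin":1},
    {"dx":0.7,"dy":0.95,"spin":1},
    {"dx":0.7,"dy":0.95,"spin":1},
    {"dx":0.7,"dy":0.95,"spin":1},
    {"dx":0.7,"dy":0.95,"spin":1},
    {"dx":0.7,"dy":0.95,"spin":1},
    {"dx":0.7,"dy":0.95,"spin":1},
    {"dx":0.7,"dy":0.95,"spin":1},
    {"dx":0.7,"dy":0.95,"spin":1},
    {"dx":0.7,"dy":0.95,"spin":1}
  ],
  "jaw": 1,
  "force": 25
}}

```text
invalid input
```

{"fn": "servo_tool", "kwargs": {
  "motion": [
    {"dx":0.7,"dy":0.95,"dz":0,"spin":1},
    {"dx":0.7,"dy":0.95,"dz":0,"spin":1},
    {"dx":0.7,"dy":0.95,"dz":0,"spin":1},
    {"dx":0.7,"dy":0.95,"dz":0,"spin":1},
    {"dx":0.7,"dy":0.95,"dz":0,"spin":1},
    {"dx":0.7,"dy":0.95,"dz":0,"spin":1},
    {"dx":0.7,"dy":0.95,"dz":0,"spin":1},
    {"dx":0.7,"dy":0.95,"dz":0,"spin":1},
    {"dx":0.7,"dy":0.95,"dz":0,"spin":1},
    {"dx":0.7,"dy":0.95,"dz":0,"spin":1},
    {"dx":0.7,"dy":0.95,"dz":0,"spin":1},
    {"dx":0.7,"dy":0.95,"dz":0,"spin":1}
  ],
  "jaw": 1,
  "force": 25
}}

```text
t: 1.35
position: [0.4576, -0.236, 0.2172]
tool_rot: [-3.136, -0.002, 1.629]
ft_force: [0.2, -0.6, -0.0]
grip_width: 1.002
```

Run:
```python
from h import *
c=shot('wrist','w1'); print(read_state()['position'],read_state()['tool_rot'],proj(c,[.461,-.246,.015]))
```

```text
[ 0.46008452 -0.23174233  0.21724292] [-3.13801408 -0.00472856  1.63694083] [321.60591046 184.51572604]
```

View pics/w1.png

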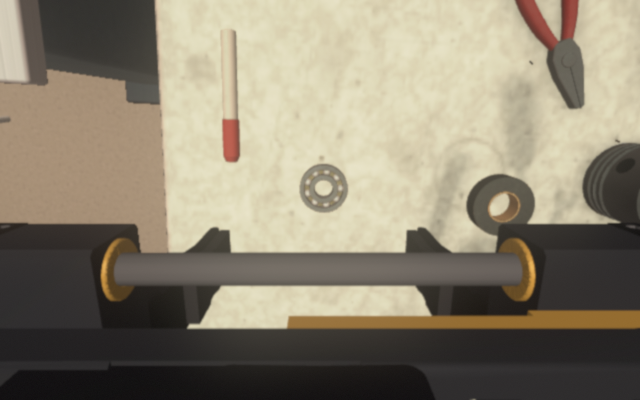

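Bearing at (323,188), 48 px across, marker well clear to its left. Measure it.

```bash
cat >> h.py <<'E'
def blob(c,box,lo,hi,show=False):
    x0,y0,x1,y1=box; g=cv2.cvtColor(c['color'],cv2.COLOR_RGB2GRAY)[y0:y1,x0:x1]
    m=((g>=lo)&(g<=hi)).astype(np.uint8); cs,_=cv2.findContours(m,cv2.RETR_EXTERNAL,cv2.CHAIN_APPROX_NONE)
    k=max(cs,key=cv2.contourArea); h=cv2.convexHull(k); (u,v),r=cv2.minEnclosingCircle(h); e=cv2.fitEllipse(h)
    return (u+x0,v+y0,r),((e[0][0]+x0,e[0][1]+y0),e[1])
E
python3 - <<'E'
from h import *
import pickle
c=pickle.load(open('pics/w1.pkl','rb'))
a,e=blob(c,(280,150,370,222),0,165); print(a,e)
for z in(.015,.0075): print(onz(c,*e[0],z))
p=onz(c,*e[0],.015);q=onz(c,e[0][0]+e[1][0]/2,e[0][1],.015);print(np.linalg.norm(p-q)*2)
E
```

```text
(323.23485565185547, 187.61974334716797, 24.258718490600586) ((323.3393898010254, 187.6183090209961), (47.74216842651367, 48.28892135620117))
[ 0.46305656 -0.2492794   0.015     ]
[ 0.46323071 -0.25091171  0.0075    ]
0.05112573856300023
```

{"fn": "servo_tool", "kwargs": {
  "motion": [
    {"dx":0.05,"dy":-0.15,"dz":-0.9,"spin":-0.1},
    {"dx":0.02,"dy":-0.15,"dz":-0.9,"spin":-0.1},
    {"dx":0.02,"dy":-0.15,"dz":-0.9,"spin":-0.1},
    {"dx":0,"dy":-0.15,"dz":-0.9,"spin":-0.1},
    {"dx":0,"dy":0,"dz":-0.8,"spin":0},
    {"dx":0,"dy":0,"dz":-0.6,"spin":0},
    {"dx":0,"dy":0,"dz":0,"spin":0},
    {"dx":0,"dy":0,"dz":0,"spin":0}
  ]
}}

```text
t: 2.2
position: [0.4635, -0.247, 0.0623]
tool_rot: [-3.139, -0.004, 1.598]
ft_force: [-0.3, 0.4, -0.3]
grip_width: 1.003
```

{"fn": "servo_tool", "kwargs": {
  "motion": [
    {"dx":0,"dy":-0.08,"dz":-0.7,"spin":0},
    {"dx":0,"dy":0,"dz":-0.6,"spin":0},
    {"dx":0,"dy":0,"dz":-0.3,"spin":0},
    {"dx":0,"dy":0,"dz":0,"spin":0},
    {"dx":0,"dy":0,"dz":0,"spin":0}
  ]
}}

```text
t: 2.7
position: [0.4674, -0.2527, 0.0196]
tool_rot: [3.137, 0.002, 1.598]
ft_force: [0.4, 0.7, -0.3]
grip_width: 0.993
```

Run:
```python
from h import *
c=shot('wrist','w2'); print(read_state()['position'],read_state()['tool_rot'])
```

```text
[ 0.46754635 -0.25275557  0.01980712] [3.13633198e+00 2.15359532e-03 1.59774817e+00]
```

View pics/w2.png

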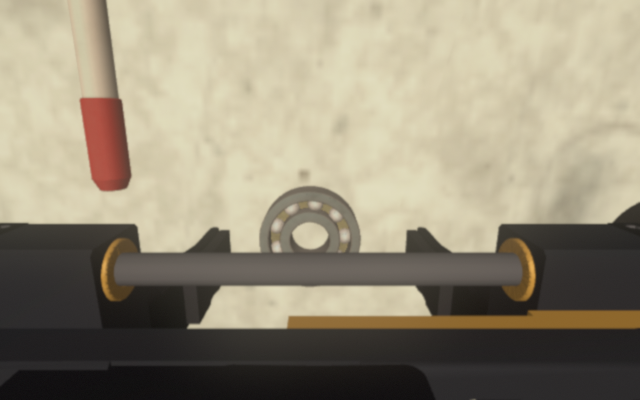

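Bearing sits between fingers, about 7 px left of centre (u≈310), consistent with TCP x 4 mm too far.

{"fn": "servo_tool", "kwargs": {
  "motion": [
    {"dx":-0.13,"dy":0.1,"dz":-0.25,"spin":0},
    {"dx":0,"dy":0,"dz":-0.15,"spin":0},
    {"dx":0,"dy":0,"dz":0,"spin":0}
  ]
}}

```text
t: 3.05
position: [0.4646, -0.2503, 0.0091]
tool_rot: [3.133, 0.004, 1.598]
ft_force: [-0.7, -0.8, -0.2]
grip_width: 1.001
```

{"fn": "servo_tool", "kwargs": {
  "motion": [
    {"dx":0,"dy":0,"dz":0,"spin":0},
    {"dx":0,"dy":0,"dz":0,"spin":0},
    {"dx":0,"dy":0,"dz":0,"spin":0},
    {"dx":0,"dy":0,"dz":0,"spin":0},
    {"dx":0,"dy":0,"dz":0,"spin":0}
  ],
  "jaw": 0.4,
  "force": 25
}}

```text
t: 3.55
position: [0.4648, -0.2504, 0.0094]
tool_rot: [3.133, 0.005, 1.598]
ft_force: [-0.1, -0.3, 0.3]
grip_width: 0.631
```

{"fn": "servo_tool", "kwargs": {
  "motion": [
    {"dx":0,"dy":0,"dz":0,"spin":0},
    {"dx":0,"dy":0,"dz":0.4,"spin":0},
    {"dx":0,"dy":0,"dz":0.8,"spin":0},
    {"dx":0,"dy":0,"dz":0.9,"spin":0},
    {"dx":0,"dy":0,"dz":0.9,"spin":0},
    {"dx":0,"dy":0.5,"dz":0.9,"spin":0},
    {"dx":0,"dy":0.9,"dz":0.9,"spin":0},
    {"dx":0,"dy":0.9,"dz":0.7,"spin":0},
    {"dx":0,"dy":0.9,"dz":0,"spin":0},
    {"dx":0,"dy":0.9,"dz":0,"spin":0}
  ]
}}

```text
t: 4.55
position: [0.4626, -0.125, 0.1865]
tool_rot: [3.131, 0.004, 1.592]
ft_force: [0.8, 0.3, -1.4]
grip_width: 0.577
```

{"fn": "servo_tool", "kwargs": {
  "motion": [
    {"dx":0.2,"dy":0.8,"dz":0,"spin":0},
    {"dx":0.2,"dy":0.8,"dz":0,"spin":0},
    {"dx":0.1,"dy":0.7,"dz":0,"spin":0},
    {"dx":0,"dy":0,"dz":0,"spin":0},
    {"dx":0,"dy":0,"dz":0,"spin":0}
  ]
}}

```text
t: 5.05
position: [0.4777, -0.0502, 0.1914]
tool_rot: [3.126, 0.005, 1.596]
ft_force: [-0.3, -0.1, -2.1]
grip_width: 0.579
```

Run:
```python
from h import *
c=shot('wrist','w3'); print(read_state()['position'],read_state()['tool_rot'])
```

```text
[ 0.47775955 -0.05032514  0.19143275] [3.12566168 0.00518671 1.59569259]
```

View pics/w3.png

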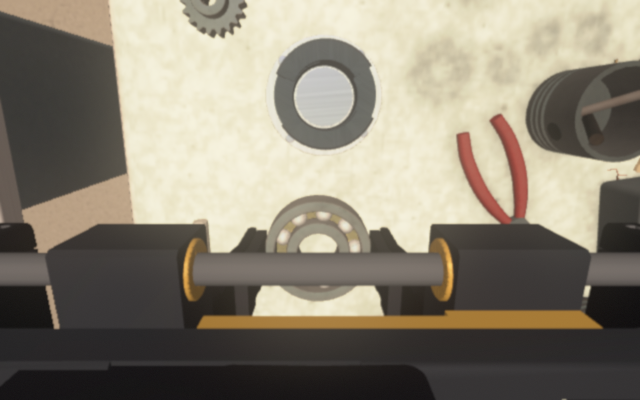

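Bearing held at (318,247); barrel rim around (326,95), floor disc at (325,97). Zoom for the notches.

Run:
```python
from h import *
import pickle
c=pickle.load(open('pics/w3.pkl','rb'))
im=c['color'][30:165,255:395,::-1]
im=np.clip(im.astype(float)*1.5,0,255).astype(np.uint8)
cv2.imwrite('pics/w3z.png',cv2.resize(im,None,fx=4.4,fy=4.4,interpolation=cv2.INTER_CUBIC))
a,e=blob(c,(255,25,395,165),0,120);print(a,e)
print(onz(c,*e[0],.051))
for r in [(290,60,360,135)]:
  a,e=blob(c,r,130,255);print(a,e, onz(c,*e[0],.014))
```

```text
(324.6659393310547, 93.65283966064453, 54.754539489746094) ((325.0655517578125, 93.69566345214844), (101.9839859008789, 110.38671875))
[0.48399719 0.02905407 0.051     ]
(323.5, 96.61111068725586, 31.709915161132812) ((323.5778350830078, 96.66297149658203), (60.95988082885742, 63.33318328857422)) [0.48398524 0.02781706 0.014     ]
```

View pics/w3z.png

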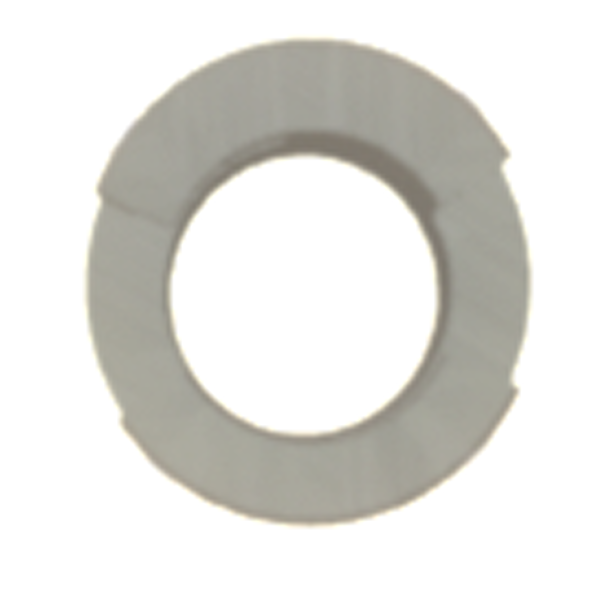

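Notch corners (zoomed): right (507,155),(515,388); left (100,190),(123,415). Convert to world.

Run:
```python
from h import *
import pickle
c=pickle.load(open('pics/w3.pkl','rb'))
P=[onz(c,255+x/4.4,30+y/4.4,.051)[:2] for x,y in[(507,155),(515,388),(100,190),(123,415)]]
print(np.round(P,4))
ctr=np.mean(P,0);print('ctr',ctr,[np.hypot(*(p-ctr)) for p in P])
print([np.degrees(np.arctan2(*(p-ctr)[::-1])) for p in P])
```

```text
[[0.5203 0.0523]
 [0.5245 0.0101]
 [0.4447 0.0442]
 [0.449  0.0032]]
ctr [0.48461647 0.02746907] [np.float64(0.04348097429672944), np.float64(0.04346707489640168), np.float64(0.04326705383439738), np.float64(0.04310000684583033)]
[np.float64(34.842042813225355), np.float64(-23.499142683455084), np.float64(157.26412160591872), np.float64(-145.7907941937357)]
```

Run:
```python
from h import *
import pickle
c=pickle.load(open('pics/w3.pkl','rb'))
print(onz(c,319,247,.197), onz(c,318,197.5,.197),onz(c,318,299,.197),onz(c,267,247,.197),onz(c,371,247,.197))
```

```text
[ 0.47804295 -0.0475871   0.197     ] [ 0.47695273 -0.0229766   0.197     ] [ 0.47825177 -0.07555801  0.197     ] [ 0.45304179 -0.04803513  0.197     ] [ 0.50317166 -0.04713679  0.197     ]
```

{"fn": "servo_tool", "kwargs": {
  "motion": [
    {"dx":0.07,"dy":0.7,"dz":0,"spin":0.25},
    {"dx":0.07,"dy":0.8,"dz":-0.5,"spin":0.25},
    {"dx":0.07,"dy":0.7,"dz":-0.7,"spin":0.2},
    {"dx":0,"dy":0.2,"dz":-0.7,"spin":0},
    {"dx":0,"dy":0,"dz":-0.6,"spin":0},
    {"dx":0,"dy":0,"dz":0,"spin":0},
    {"dx":0,"dy":0,"dz":0,"spin":0}
  ]
}}

```text
t: 5.8
position: [0.4851, 0.0168, 0.1168]
tool_rot: [3.123, 0.008, 1.663]
ft_force: [-0.6, 1.0, -1.4]
grip_width: 0.577
```

{"fn": "servo_tool", "kwargs": {
  "motion": [
    {"dx":-0.02,"dy":0.3,"dz":-0.5,"spin":0.06},
    {"dx":0,"dy":0.04,"dz":-0.5,"spin":0},
    {"dx":0,"dy":0,"dz":-0.3,"spin":0},
    {"dx":0,"dy":0,"dz":0,"spin":0},
    {"dx":0,"dy":0,"dz":0,"spin":0}
  ]
}}

```text
t: 6.3
position: [0.4888, 0.0236, 0.0828]
tool_rot: [3.114, 0.011, 1.665]
ft_force: [-1.1, 0.2, -0.7]
grip_width: 0.578
```

Run:
```python
from h import *
print(read_state()['position'],read_state()['tool_rot'])
c=shot('wrist','w4');
```

```text
[0.48883201 0.02359716 0.08282798] [3.11427515 0.0109445  1.6645282 ]
```

View pics/w4.png

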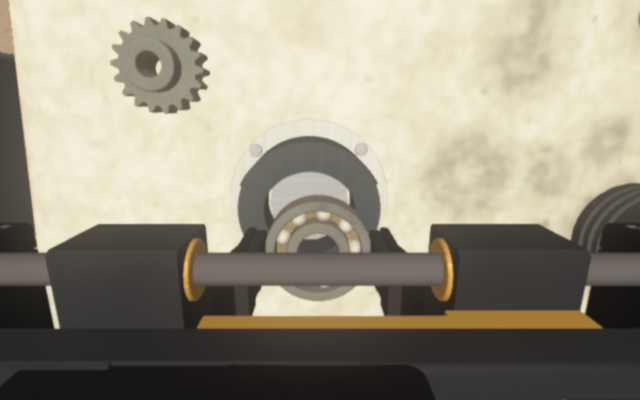

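Tool is about 4 mm right of the barrel (barrel mid u≈310, bearing mid u≈318); the TCP reading agrees. Correct and lower.

{"fn": "servo_tool", "kwargs": {
  "motion": [
    {"dx":-0.15,"dy":0.12,"dz":-0.2,"spin":0},
    {"dx":0,"dy":0,"dz":-0.15,"spin":0},
    {"dx":0,"dy":0,"dz":0,"spin":0}
  ]
}}

```text
t: 6.65
position: [0.4852, 0.0271, 0.0734]
tool_rot: [3.111, 0.012, 1.664]
ft_force: [-0.1, -0.2, -1.2]
grip_width: 0.582
```

Run:
```python
from h import *
s=read_state();print(s['position'],s['tool_rot'],s['ft_force'])
c=shot('wrist','w5');s=shot('scene','s5')
cv2.imwrite('pics/s5z.png',cv2.resize(s['color'][150:270,230:390,::-1],None,fx=4,fy=4,interpolation=cv2.INTER_CUBIC))
```

```text
[0.48520512 0.02712906 0.07336509] [3.11121537 0.01156361 1.6640343 ] [-0.12225089 -0.19279193 -1.15533106]
```

View pics/w5.png

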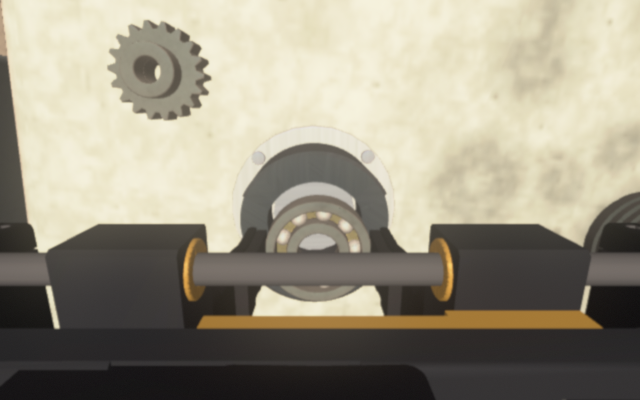

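View pics/s5z.png

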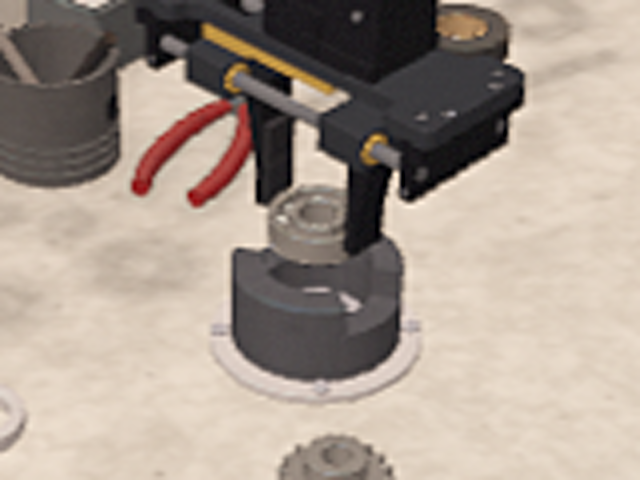

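{"fn": "servo_tool", "kwargs": {
  "motion": [
    {"dx":-0.05,"dy":0,"dz":-0.3,"spin":0.05},
    {"dx":0,"dy":0,"dz":-0.35,"spin":0},
    {"dx":0,"dy":0,"dz":-0.1,"spin":0},
    {"dx":0,"dy":0,"dz":0,"spin":0}
  ]
}}

```text
t: 7.15
position: [0.4836, 0.0271, 0.0491]
tool_rot: [3.111, 0.012, 1.67]
ft_force: [0.1, 1.0, -1.8]
grip_width: 0.578
```

{"fn": "servo_tool", "kwargs": {
  "motion": [
    {"dx":0,"dy":0.02,"dz":-0.25,"spin":0},
    {"dx":0,"dy":0,"dz":-0.1,"spin":0},
    {"dx":0,"dy":0,"dz":0,"spin":0}
  ]
}}

```text
t: 7.45
position: [0.4835, 0.0278, 0.0373]
tool_rot: [3.112, 0.011, 1.67]
ft_force: [1.0, -0.0, -1.3]
grip_width: 0.577
```

Run:
```python
from h import *
s=read_state();print(s['position'],s['tool_rot'],s['ft_force'])
c=shot('wrist','w6')
```

```text
[0.4835135  0.02779368 0.03733037] [3.11177572 0.01144833 1.66986842] [ 1.02358927 -0.01686434 -1.3010651 ]
```

View pics/w6.png

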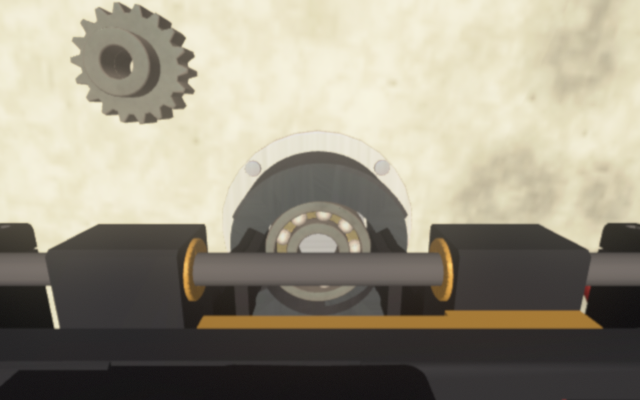

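Bearing is inside the bore with no contact force, centred (barrel mid u≈318). Release, then lift.

{"fn": "servo_tool", "kwargs": {
  "motion": [
    {"dx":0,"dy":0,"dz":0,"spin":0},
    {"dx":0,"dy":0,"dz":0,"spin":0},
    {"dx":0,"dy":0,"dz":0,"spin":0},
    {"dx":0,"dy":0,"dz":0,"spin":0},
    {"dx":0,"dy":0,"dz":0.3,"spin":0},
    {"dx":0,"dy":0,"dz":0.7,"spin":0},
    {"dx":0,"dy":0,"dz":0.8,"spin":0},
    {"dx":0,"dy":0,"dz":0.9,"spin":0},
    {"dx":0,"dy":0,"dz":0.9,"spin":0},
    {"dx":0,"dy":0,"dz":0.7,"spin":0},
    {"dx":0,"dy":0,"dz":0,"spin":0}
  ],
  "jaw": 0.95
}}

```text
t: 8.6
position: [0.4843, 0.0277, 0.1769]
tool_rot: [3.107, 0.012, 1.67]
ft_force: [1.0, 0.5, 0.9]
grip_width: 0.947
```

Run:
```python
from h import *
s=read_state();print(s['position'],s['tool_rot'],s['ft_force'])
c=shot('wrist','w7')
```

```text
[0.48431824 0.02770944 0.17691277] [3.10691652 0.01244201 1.66981753] [0.9679789  0.4580583  0.89464559]
```

View pics/w7.png

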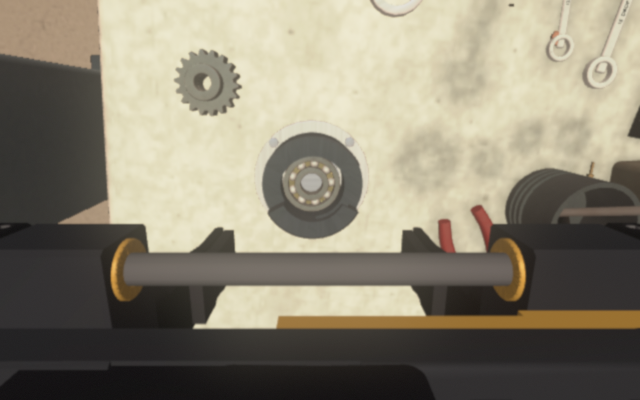

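Bearing lies flat in the bore at (311,183). On to the spacer.

{"fn": "servo_tool", "kwargs": {
  "motion": [
    {"dx":0.25,"dy":0.8,"dz":0.1,"spin":0},
    {"dx":0.3,"dy":0.9,"dz":0.1,"spin":0},
    {"dx":0.3,"dy":0.9,"dz":0.1,"spin":0},
    {"dx":0.3,"dy":0.9,"dz":0,"spin":0},
    {"dx":0.3,"dy":0.8,"dz":0,"spin":0},
    {"dx":0,"dy":0,"dz":0,"spin":0},
    {"dx":0,"dy":0,"dz":0,"spin":0}
  ]
}}

```text
t: 9.35
position: [0.5228, 0.1602, 0.1753]
tool_rot: [3.121, 0.013, 1.668]
ft_force: [-0.3, -0.4, -0.7]
grip_width: 0.95
```

Run:
```python
from h import *
s=read_state();print(s['position'],s['tool_rot'],s['ft_force'])
c=shot('wrist','w8')
```

```text
[0.52276902 0.16017481 0.17533056] [3.12145875 0.01297079 1.66776819] [-0.27298752 -0.37029524 -0.74608963]
```

View pics/w8.png

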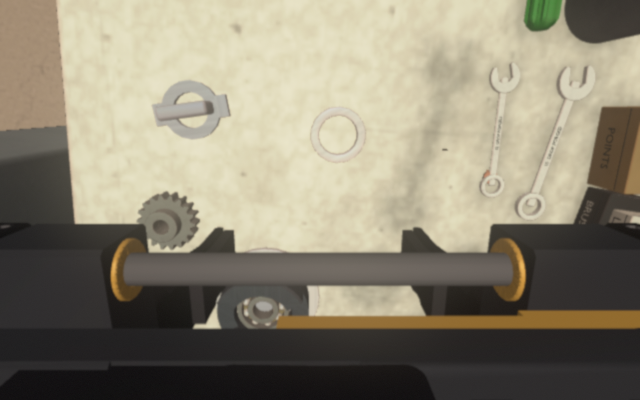

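Spacer at (338,134) and retaining ring at (191,110), bar and lugs slightly tilted. Zoom both.

Run:
```python
from h import *
import pickle
c=pickle.load(open('pics/w8.pkl','rb'))
im=c['color'][70:180,135:385,::-1]
cv2.imwrite('pics/w8z.png',cv2.resize(im,None,fx=3.2,fy=3.2,interpolation=cv2.INTER_CUBIC))
print(onz(c,338,133.7,.010),onz(c,310,133.7,.008),onz(c,366,133.7,.008),onz(c,338,106,.008),onz(c,338,161.5,.008))
```

```text
[0.5405455  0.20533699 0.01      ] [0.51472966 0.20273212 0.008     ] [0.56678457 0.20767126 0.008     ] [0.53794507 0.23001717 0.008     ] [0.54361005 0.17926113 0.008     ]
```

View pics/w8z.png

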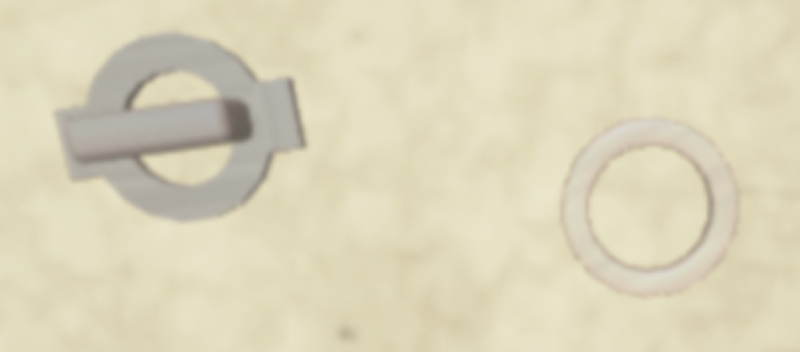

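Run:
```python
from h import *
import pickle
c=pickle.load(open('pics/w8.pkl','rb'))
f=lambda x,y,z:onz(c,135+x/3.2,70+y/3.2,z)[:2]
l=(f(55,112,.006)+f(72,180,.006))/2; r=(f(288,78,.006)+f(305,147,.006))/2
print(l,r,(l+r)/2,np.linalg.norm(l-r),np.degrees(np.arctan2(*(r-l)[::-1])))
print(f(183,127,.006))
```

```text
[0.37176673 0.20534826] [0.43758608 0.22100983] [0.4046764  0.21317904] 0.06765701030762192 13.384506545563077
[0.40555774 0.21397203]
```

{"fn": "servo_tool", "kwargs": {
  "motion": [
    {"dx":0.2,"dy":0.5,"dz":-0.6,"spin":0},
    {"dx":0.2,"dy":0.5,"dz":-0.9,"spin":0},
    {"dx":0.15,"dy":0.4,"dz":-0.9,"spin":0},
    {"dx":0,"dy":0.1,"dz":-0.8,"spin":0},
    {"dx":0,"dy":0,"dz":-0.5,"spin":0},
    {"dx":0,"dy":0,"dz":0,"spin":0},
    {"dx":0,"dy":0,"dz":0,"spin":0}
  ]
}}

```text
t: 10.1
position: [0.5374, 0.1986, 0.0591]
tool_rot: [3.124, 0.015, 1.659]
ft_force: [1.5, 0.5, -0.1]
grip_width: 0.954
```

{"fn": "servo_tool", "kwargs": {
  "motion": [
    {"dx":0.1,"dy":0.2,"dz":-0.7,"spin":0},
    {"dx":0.02,"dy":0.05,"dz":-0.6,"spin":0},
    {"dx":0,"dy":0,"dz":-0.2,"spin":0},
    {"dx":0,"dy":0,"dz":0,"spin":0}
  ]
}}

```text
t: 10.5
position: [0.5447, 0.2045, 0.0184]
tool_rot: [3.116, 0.015, 1.656]
ft_force: [0.9, -0.3, 0.3]
grip_width: 0.949
```

Run:
```python
from h import *
s=read_state();print(s['position'],s['tool_rot'],s['ft_force'])
c=shot('wrist','w9')
```

```text
[0.54474833 0.20451951 0.01840121] [3.11632828 0.01454363 1.65628495] [ 0.9019773  -0.25167007  0.3041548 ]
```

View pics/w9.png

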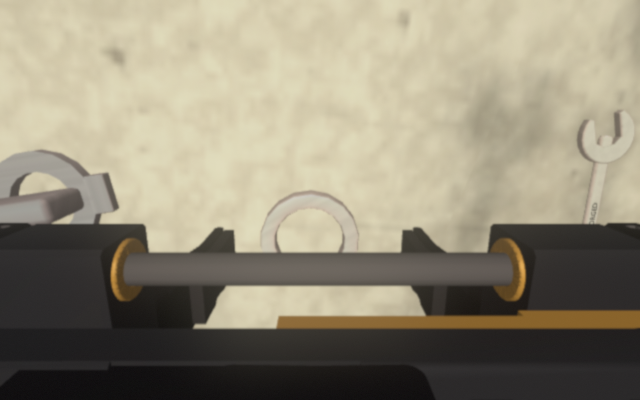

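Spacer is between the fingers, mid u≈310 (tool ≈4 mm too far in +x). Correct, lower, grip.

{"fn": "servo_tool", "kwargs": {
  "motion": [
    {"dx":-0.13,"dy":0.02,"dz":-0.3,"spin":0},
    {"dx":0,"dy":0,"dz":-0.15,"spin":0},
    {"dx":0,"dy":0,"dz":0,"spin":0}
  ]
}}

```text
t: 10.85
position: [0.5429, 0.2053, 0.0075]
tool_rot: [3.111, 0.014, 1.656]
ft_force: [0.9, 0.6, 0.2]
grip_width: 0.95
```

{"fn": "servo_tool", "kwargs": {
  "motion": [
    {"dx":-0.06,"dy":0,"dz":-0.09,"spin":0},
    {"dx":0,"dy":0,"dz":0,"spin":0},
    {"dx":0,"dy":0,"dz":0,"spin":0}
  ]
}}

```text
t: 11.15
position: [0.5411, 0.2054, 0.005]
tool_rot: [3.11, 0.014, 1.656]
ft_force: [0.2, 0.3, 0.2]
grip_width: 0.949
```

{"fn": "servo_tool", "kwargs": {
  "motion": [
    {"dx":0,"dy":0,"dz":0,"spin":0},
    {"dx":0,"dy":0,"dz":0,"spin":0},
    {"dx":0,"dy":0,"dz":0,"spin":0},
    {"dx":0,"dy":0,"dz":0,"spin":0},
    {"dx":0,"dy":0,"dz":0,"spin":0},
    {"dx":0,"dy":0,"dz":0,"spin":0}
  ],
  "jaw": 0.4,
  "force": 20
}}

```text
t: 11.75
position: [0.5414, 0.2056, 0.0054]
tool_rot: [3.11, 0.014, 1.656]
ft_force: [0.1, 0.7, -0.2]
grip_width: 0.58
```

{"fn": "servo_tool", "kwargs": {
  "motion": [
    {"dx":0,"dy":0,"dz":0.4,"spin":0},
    {"dx":0,"dy":0,"dz":0.8,"spin":0},
    {"dx":0,"dy":0,"dz":0.9,"spin":0},
    {"dx":-0.1,"dy":-0.5,"dz":0.8,"spin":0.1},
    {"dx":-0.3,"dy":-0.8,"dz":0.4,"spin":0.1},
    {"dx":-0.3,"dy":-0.9,"dz":0,"spin":0},
    {"dx":-0.3,"dy":-0.9,"dz":0,"spin":0},
    {"dx":-0.3,"dy":-0.9,"dz":0,"spin":0},
    {"dx":-0.3,"dy":-0.9,"dz":0,"spin":0},
    {"dx":-0.2,"dy":-0.3,"dz":0,"spin":0},
    {"dx":0,"dy":0,"dz":0,"spin":0},
    {"dx":0,"dy":0,"dz":0,"spin":0}
  ]
}}

```text
t: 12.95
position: [0.4868, 0.0455, 0.1179]
tool_rot: [3.1, 0.015, 1.679]
ft_force: [0.3, 0.2, -0.4]
grip_width: 0.579
```

Run:
```python
from h import *
s=read_state();print(s['position'],s['tool_rot'],s['ft_force'],s['grip_width'])
c=shot('wrist','w10')
```

```text
[0.48682005 0.04549053 0.11790734] [3.1003745  0.01486615 1.6793212 ] [ 0.28675773  0.22373028 -0.43855502] 0.5788488582119571
```

View pics/w10.png

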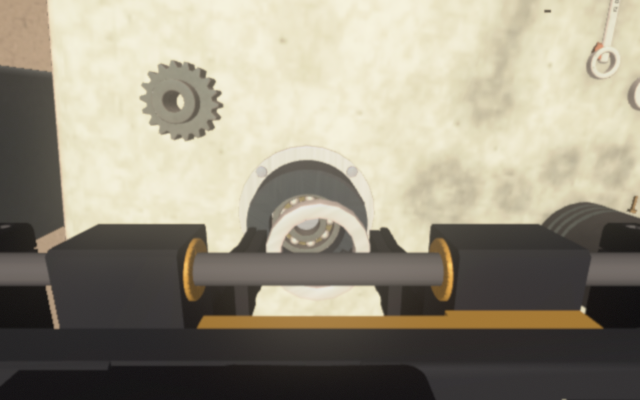

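Spacer held at (318,245), barrel with bearing visible behind it. Move over and down.

{"fn": "servo_tool", "kwargs": {
  "motion": [
    {"dx":-0.07,"dy":-0.4,"dz":-0.3,"spin":-0.1},
    {"dx":-0.05,"dy":-0.2,"dz":-0.5,"spin":0},
    {"dx":0,"dy":0,"dz":-0.4,"spin":0},
    {"dx":0,"dy":0,"dz":0,"spin":0},
    {"dx":0,"dy":0,"dz":0,"spin":0}
  ]
}}

```text
t: 13.5
position: [0.4835, 0.029, 0.0789]
tool_rot: [3.101, 0.014, 1.673]
ft_force: [0.1, -0.3, -0.7]
grip_width: 0.582
```

Run:
```python
from h import *
s=read_state();print(s['position'],s['tool_rot'],s['ft_force'],s['grip_width'])
c=shot('wrist','w11')
```

```text
[0.48349388 0.02895855 0.07888465] [3.10135835 0.0143861  1.67260253] [ 0.12722079 -0.30816767 -0.68346512] 0.5815092128167306
```

View pics/w11.png

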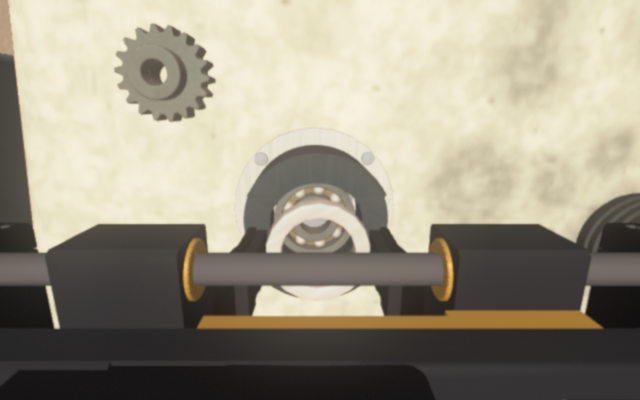

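{"fn": "servo_tool", "kwargs": {
  "motion": [
    {"dx":0,"dy":-0.04,"dz":-0.5,"spin":0},
    {"dx":0,"dy":0,"dz":-0.5,"spin":0},
    {"dx":0,"dy":0,"dz":-0.1,"spin":0},
    {"dx":0,"dy":0,"dz":0,"spin":0}
  ]
}}

```text
t: 13.95
position: [0.4858, 0.0284, 0.0475]
tool_rot: [3.097, 0.015, 1.674]
ft_force: [0.5, 0.0, -0.2]
grip_width: 0.585
```

{"fn": "servo_tool", "kwargs": {
  "motion": [
    {"dx":-0.05,"dy":-0.02,"dz":-0.2,"spin":0},
    {"dx":0,"dy":0,"dz":-0.12,"spin":0},
    {"dx":0,"dy":0,"dz":0,"spin":0}
  ]
}}

```text
t: 14.25
position: [0.4856, 0.0278, 0.0391]
tool_rot: [3.094, 0.016, 1.674]
ft_force: [-0.2, -0.7, -1.0]
grip_width: 0.58
```

{"fn": "servo_tool", "kwargs": {
  "motion": [
    {"dx":-0.03,"dy":0,"dz":-0.03,"spin":0},
    {"dx":0,"dy":0,"dz":0,"spin":0}
  ]
}}

```text
t: 14.45
position: [0.485, 0.0278, 0.0386]
tool_rot: [3.094, 0.016, 1.674]
ft_force: [-0.2, 0.8, -0.7]
grip_width: 0.579
```

{"fn": "servo_tool", "kwargs": {
  "motion": [
    {"dx":0,"dy":0,"dz":0,"spin":0},
    {"dx":0,"dy":0,"dz":0,"spin":0},
    {"dx":0,"dy":0,"dz":0,"spin":0},
    {"dx":0,"dy":0,"dz":0,"spin":0},
    {"dx":0,"dy":0,"dz":0.3,"spin":0},
    {"dx":0,"dy":0,"dz":0.7,"spin":0},
    {"dx":0,"dy":0,"dz":0.8,"spin":0},
    {"dx":0,"dy":0,"dz":0.9,"spin":0},
    {"dx":0,"dy":0,"dz":0.9,"spin":0},
    {"dx":0,"dy":0,"dz":0.7,"spin":0},
    {"dx":0,"dy":0,"dz":0,"spin":0}
  ],
  "jaw": 0.95
}}

```text
t: 15.55
position: [0.4844, 0.0278, 0.1764]
tool_rot: [3.092, 0.016, 1.674]
ft_force: [0.9, -0.0, 0.2]
grip_width: 0.949
```

Run:
```python
from h import *
s=read_state();print(s['position'],s['tool_rot'],s['ft_force'])
c=shot('wrist','w12')
cv2.imwrite('pics/w12z.png',cv2.resize(c['color'][100:260,230:410,::-1],None,fx=3.5,fy=3.5,interpolation=cv2.INTER_CUBIC))
```

```text
[0.48440956 0.02784083 0.17641432] [3.09213757 0.01605798 1.67409396] [ 0.85924731 -0.04759149  0.2337156 ]
```

View pics/w12z.png

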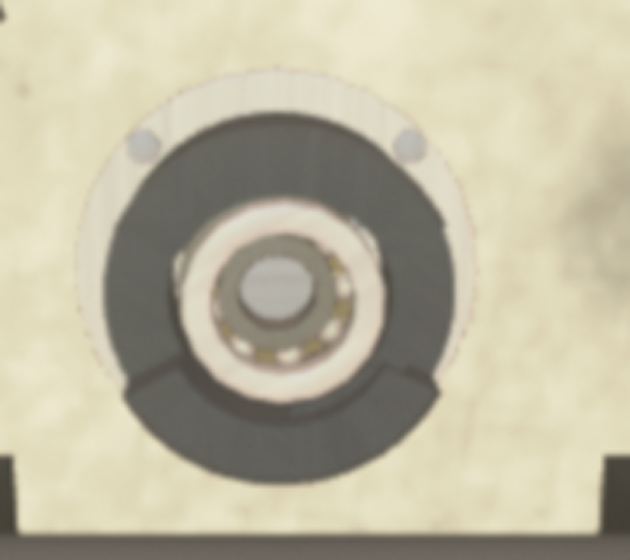

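Spacer sits flat and concentric on the bearing. Now to the retaining ring with yaw turning to ≈193°.

{"fn": "servo_tool", "kwargs": {
  "motion": [
    {"dx":-0.22,"dy":0.5,"dz":0,"spin":1},
    {"dx":-0.22,"dy":0.5,"dz":0,"spin":1},
    {"dx":-0.22,"dy":0.5,"dz":0,"spin":1},
    {"dx":-0.22,"dy":0.5,"dz":0,"spin":1},
    {"dx":-0.22,"dy":0.5,"dz":0,"spin":1},
    {"dx":-0.22,"dy":0.5,"dz":0,"spin":1},
    {"dx":-0.22,"dy":0.5,"dz":0,"spin":1},
    {"dx":-0.22,"dy":0.5,"dz":0,"spin":1},
    {"dx":-0.22,"dy":0.5,"dz":0,"spin":1},
    {"dx":-0.22,"dy":0.5,"dz":0,"spin":1},
    {"dx":-0.22,"dy":0.5,"dz":0,"spin":1},
    {"dx":-0.22,"dy":0.5,"dz":0,"spin":1}
  ]
}}

```text
t: 16.8
position: [0.3904, 0.2111, 0.157]
tool_rot: [3.113, -0.002, 2.977]
ft_force: [0.6, 0.3, 0.3]
grip_width: 0.952
```

{"fn": "servo_tool", "kwargs": {
  "motion": [
    {"dx":0,"dy":0,"dz":0,"spin":1},
    {"dx":0,"dy":0,"dz":0,"spin":1},
    {"dx":0,"dy":0,"dz":0,"spin":0.8},
    {"dx":0,"dy":0,"dz":0,"spin":0},
    {"dx":0,"dy":0,"dz":0,"spin":0}
  ]
}}

```text
t: 17.3
position: [0.3842, 0.2117, 0.1493]
tool_rot: [3.115, -0.014, -2.998]
ft_force: [-1.0, -0.0, -0.3]
grip_width: 0.949
```

Run:
```python
from h import *
s=read_state();print(s['position'],s['tool_rot'],s['ft_force'],s['joint_pos'])
c=shot('wrist','w13')
```

```text
[0.38422421 0.21172838 0.14933195] [ 3.1149964  -0.01439376 -2.99777419] [-1.00144407 -0.02017742 -0.32655146] [ 0.30082517 -0.16822935  2.06504075  0.03000405  1.25497148 -1.42306343]
```

View pics/w13.png

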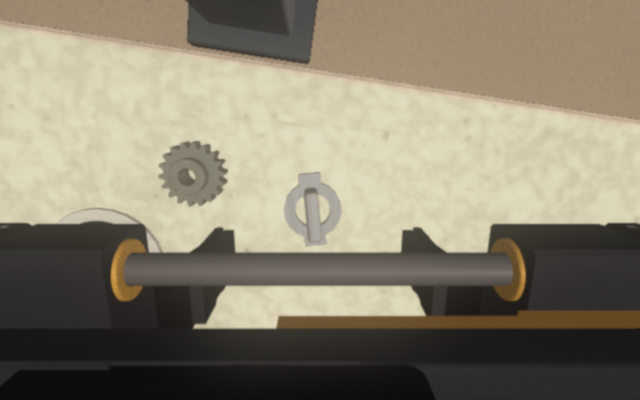

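Ring in view at (313,209), bar slightly tilted, gear clear at (190,174). Zoom and measure.

Run:
```python
from h import *
import pickle
c=pickle.load(open('pics/w13.pkl','rb'))
cv2.imwrite('pics/w13z.png',cv2.resize(c['color'][160:260,265:365,::-1],None,fx=6,fy=6,interpolation=cv2.INTER_CUBIC))
```

```text
(no output)
```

View pics/w13z.png

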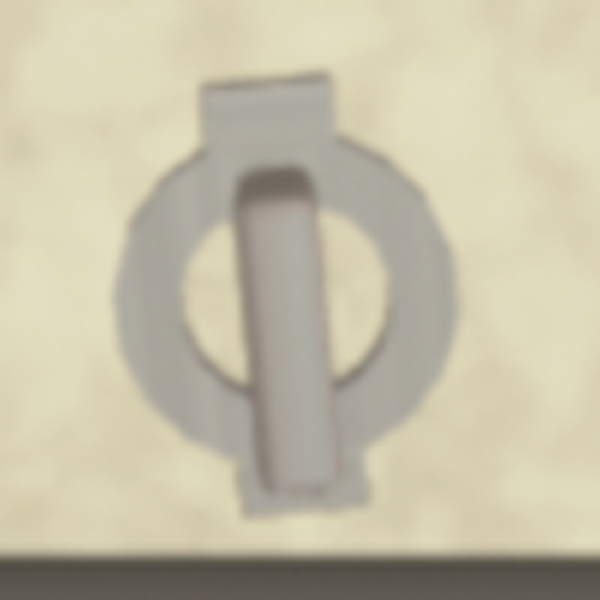

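Run:
```python
from h import *
import pickle
c=pickle.load(open('pics/w13.pkl','rb'))
f=lambda x,y,z:onz(c,265+x/6,160+y/6,z)[:2]
a=(f(202,87,.006)+f(328,77,.006))/2; b=(f(245,517,.006)+f(370,505,.006))/2
print(a,b,(a+b)/2,np.linalg.norm(a-b),np.degrees(np.arctan2(*(b-a)[::-1])))
# bar top
a=f(278,203,.032);b=f(303,492,.032); print(a,b,(a+b)/2,np.linalg.norm(a-b),np.degrees(np.arctan2(*(b-a)[::-1])))
print(f(287,297,.006))
```

```text
[0.37104977 0.20598377] [0.43710254 0.22175214] [0.40407615 0.21386796] 0.06790883547001982 13.426577019547256
[0.38325415 0.20937945] [0.42452206 0.21870797] [0.4038881  0.21404371] 0.042309126939241576 12.73751007228545
[0.40331893 0.21379403]
```

{"fn": "servo_tool", "kwargs": {
  "motion": [
    {"dx":0.25,"dy":0,"dz":-0.5,"spin":0.4},
    {"dx":0.2,"dy":0,"dz":-0.8,"spin":0.3},
    {"dx":0.15,"dy":0,"dz":-0.8,"spin":0.1},
    {"dx":0,"dy":0,"dz":-0.5,"spin":0},
    {"dx":0,"dy":0,"dz":0,"spin":0},
    {"dx":0,"dy":0,"dz":0,"spin":0}
  ]
}}

```text
t: 17.95
position: [0.4029, 0.2112, 0.0686]
tool_rot: [3.115, -0.014, -2.921]
ft_force: [-0.1, -0.3, -0.6]
grip_width: 0.948
```

{"fn": "servo_tool", "kwargs": {
  "motion": [
    {"dx":0.02,"dy":0.09,"dz":-0.6,"spin":0.08},
    {"dx":0,"dy":0,"dz":-0.6,"spin":0},
    {"dx":0,"dy":0,"dz":-0.2,"spin":0},
    {"dx":0,"dy":0,"dz":0,"spin":0},
    {"dx":0,"dy":0,"dz":0,"spin":0}
  ]
}}

```text
t: 18.45
position: [0.4072, 0.2152, 0.0308]
tool_rot: [3.114, -0.006, -2.915]
ft_force: [-1.3, 0.7, -0.4]
grip_width: 0.949
```

Run:
```python
from h import *
s=read_state();print(s['position'],s['tool_rot'],s['ft_force'])
c=shot('wrist','w14')
```

```text
[0.40720105 0.21515519 0.03077028] [ 3.11432498 -0.00551537 -2.91522473] [-1.3241633   0.73503501 -0.38680612]
```

View pics/w14.png

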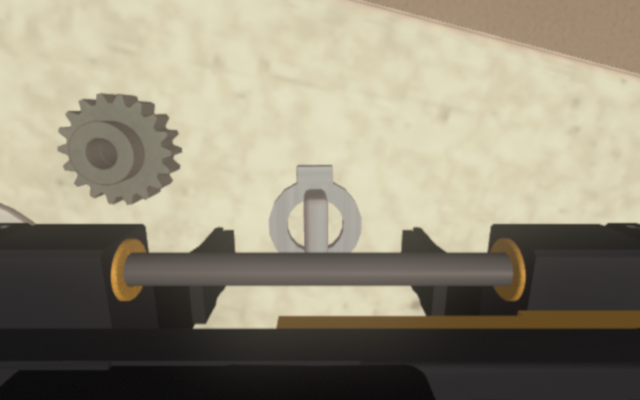

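Bar is vertical at u≈316, centred between the fingers. Lower and grip.

{"fn": "servo_tool", "kwargs": {
  "motion": [
    {"dx":-0.1,"dy":-0.04,"dz":-0.25,"spin":0},
    {"dx":0,"dy":0,"dz":-0.15,"spin":0},
    {"dx":0,"dy":0,"dz":0,"spin":0}
  ]
}}

```text
t: 18.8
position: [0.4056, 0.2143, 0.0199]
tool_rot: [3.114, -0.001, -2.915]
ft_force: [-1.3, -0.2, -0.5]
grip_width: 0.954
```

{"fn": "servo_tool", "kwargs": {
  "motion": [
    {"dx":0,"dy":0,"dz":0,"spin":0},
    {"dx":0,"dy":0,"dz":0,"spin":0},
    {"dx":0,"dy":0,"dz":0,"spin":0},
    {"dx":0,"dy":0,"dz":0,"spin":0},
    {"dx":0,"dy":0,"dz":0,"spin":0},
    {"dx":0,"dy":0,"dz":0,"spin":0},
    {"dx":0,"dy":0,"dz":0,"spin":0},
    {"dx":0,"dy":0,"dz":0,"spin":0},
    {"dx":0,"dy":0,"dz":0,"spin":0}
  ],
  "jaw": 0,
  "force": 40
}}

```text
t: 19.7
position: [0.4059, 0.2144, 0.0202]
tool_rot: [3.114, -0.001, -2.915]
ft_force: [0.5, -0.8, 0.4]
grip_width: 0.214
```

{"fn": "servo_tool", "kwargs": {
  "motion": [
    {"dx":0,"dy":0,"dz":0,"spin":0},
    {"dx":0,"dy":0,"dz":0,"spin":0},
    {"dx":0,"dy":0,"dz":0,"spin":0},
    {"dx":0,"dy":0,"dz":0,"spin":0}
  ]
}}

```text
t: 20.1
position: [0.4059, 0.2143, 0.0203]
tool_rot: [3.114, -0.001, -2.915]
ft_force: [-0.1, -0.1, 0.2]
grip_width: 0.128
```

{"fn": "servo_tool", "kwargs": {
  "motion": [
    {"dx":0,"dy":0,"dz":0.4,"spin":0},
    {"dx":0,"dy":0,"dz":0.8,"spin":0},
    {"dx":0,"dy":0,"dz":0.9,"spin":0},
    {"dx":0.1,"dy":-0.4,"dz":0.9,"spin":-0.2},
    {"dx":0.3,"dy":-0.8,"dz":0.6,"spin":-0.2},
    {"dx":0.4,"dy":-0.9,"dz":0.2,"spin":-0.3},
    {"dx":0.4,"dy":-0.9,"dz":0,"spin":-0.3},
    {"dx":0.4,"dy":-0.9,"dz":0,"spin":-0.2},
    {"dx":0.4,"dy":-0.9,"dz":0,"spin":0},
    {"dx":0.2,"dy":-0.6,"dz":0,"spin":0},
    {"dx":0,"dy":0,"dz":0,"spin":0},
    {"dx":0,"dy":0,"dz":0,"spin":0}
  ]
}}

```text
t: 21.3
position: [0.4715, 0.046, 0.1468]
tool_rot: [3.114, 0.002, -3.044]
ft_force: [0.1, 0.7, -2.1]
grip_width: 0.134
```

Run:
```python
from h import *
s=read_state();print(s['position'],s['tool_rot'],s['ft_force'],s['grip_width'])
c=shot('wrist','w15')
```

```text
[0.47150337 0.04602168 0.14680018] [ 3.11439981e+00  2.10994052e-03 -3.04434921e+00] [ 0.05803382  0.72913503 -2.13944658] 0.13394312231055375
```

View pics/w15.png

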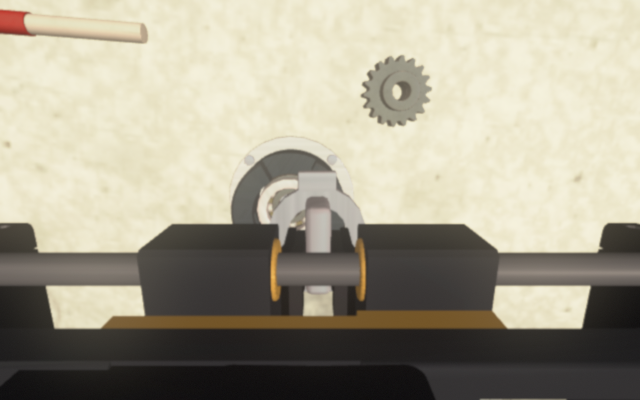

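Ring held at u≈318, near lug end at (317,174); barrel behind at (292,200). Check the ring's offset from the TCP.

Run:
```python
from h import *
import pickle
c=pickle.load(open('pics/w15.pkl','rb'))
cv2.imwrite('pics/w15z.png',cv2.resize(c['color'][130:250,220:380,::-1],None,fx=4.5,fy=4.5,interpolation=cv2.INTER_CUBIC))
```

```text
(no output)
```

View pics/w15z.png

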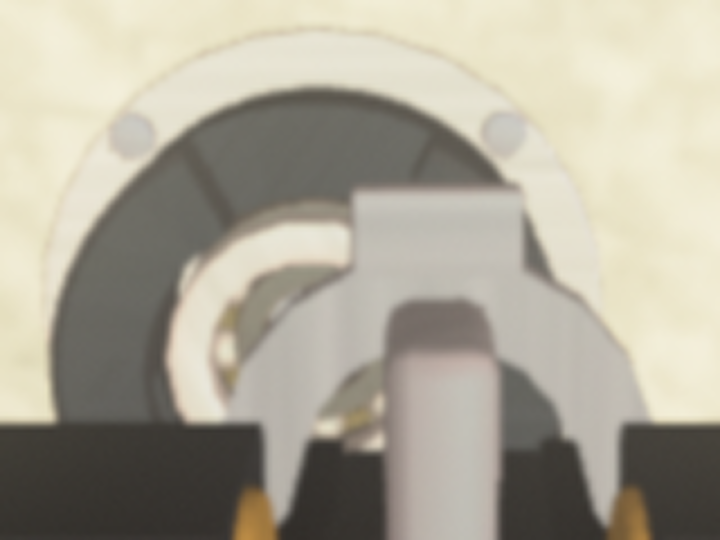

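Run:
```python
from h import *
import pickle
c=pickle.load(open('pics/w15.pkl','rb'))
f=lambda x,y,z:onz(c,220+x/4.5,130+y/4.5,z)[:2]
d=np.array([np.cos(np.radians(5.7)),np.sin(np.radians(5.7))])
e=f(436.5,188.5,.1325); L=np.linalg.norm(f(353,190,.1325)-f(520,187,.1325))
print('lugend',e,L,'ctr',e+.034*d)
print('lug dir',np.degrees(np.arctan2(*(f(353,190,.1325)-f(520,187,.1325))[::-1]))-90)
for p in [(187,140),(440,130)]:
    w=f(*p,.051); print(w, np.degrees(np.arctan2(w[1]-.0277,w[0]-.4842)),np.hypot(w[1]-.0277,w[0]-.4842))
```

```text
lugend [0.43579138 0.04250808] 0.019072962762301953 ctr [0.46962327 0.04588495]
lug dir -173.726909765135
[0.44559475 0.00424733] -148.7213472447359 0.04517071067211998
[0.44010379 0.04561173] 157.89318174393716 0.04759522732912346
```

{"fn": "servo_tool", "kwargs": {
  "motion": [
    {"dx":0.2,"dy":-0.3,"dz":-0.5,"spin":0},
    {"dx":0.2,"dy":-0.25,"dz":-0.7,"spin":0},
    {"dx":0.1,"dy":-0.05,"dz":-0.5,"spin":0},
    {"dx":0,"dy":0,"dz":-0.2,"spin":0},
    {"dx":0,"dy":0,"dz":0,"spin":0},
    {"dx":0,"dy":0,"dz":0,"spin":0}
  ]
}}

```text
t: 21.95
position: [0.4855, 0.0337, 0.0899]
tool_rot: [3.113, 0.003, -3.036]
ft_force: [-0.3, 0.3, -0.4]
grip_width: 0.131
```

Run:
```python
from h import *
s=read_state();print(s['position'],s['tool_rot'],s['ft_force'],s['grip_width'])
c=shot('wrist','w16')
cv2.imwrite('pics/w16z.png',cv2.resize(c['color'][110:260,220:420,::-1],None,fx=4,fy=4,interpolation=cv2.INTER_CUBIC))
```

```text
[0.48547313 0.03373647 0.08991641] [ 3.11307201  0.00346358 -3.03639475] [-0.31266581  0.25123158 -0.37661048] 0.1309316109595991
```

View pics/w16z.png

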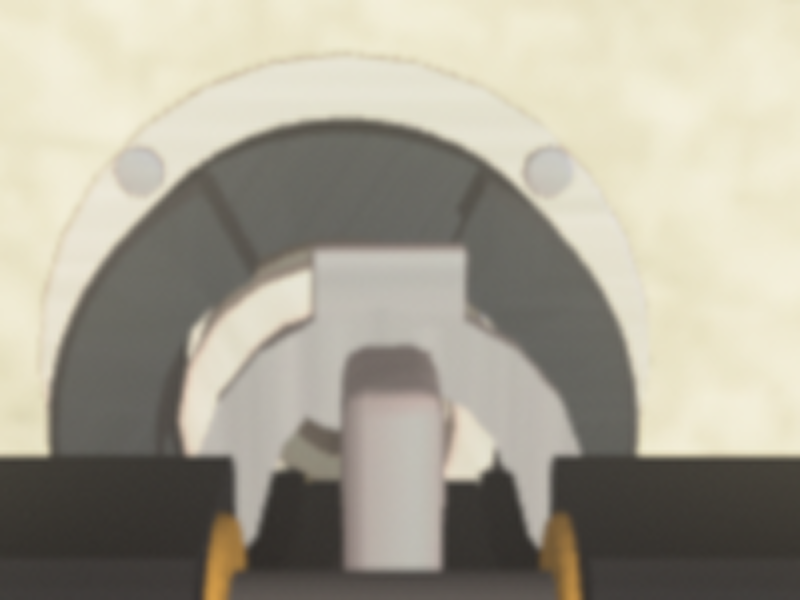

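Ring (mid ≈390) sits right of the barrel (mid ≈345) in the zoom, which matches the TCP being 6 mm high in y. Correct.

{"fn": "servo_tool", "kwargs": {
  "motion": [
    {"dx":0.01,"dy":-0.2,"dz":-0.2,"spin":-0.08},
    {"dx":0,"dy":0,"dz":-0.15,"spin":0},
    {"dx":0,"dy":0,"dz":0,"spin":0}
  ]
}}

```text
t: 22.3
position: [0.487, 0.0276, 0.0806]
tool_rot: [3.114, 0.007, -3.045]
ft_force: [-0.2, 1.0, -1.7]
grip_width: 0.13
```

Run:
```python
from h import *
s=read_state();print(s['position'],s['tool_rot'],s['ft_force'],s['grip_width'])
c=shot('wrist','w17')
cv2.imwrite('pics/w17z.png',cv2.resize(c['color'][110:260,220:420,::-1],None,fx=4,fy=4,interpolation=cv2.INTER_CUBIC))
s=shot('scene','s17')
cv2.imwrite('pics/s17z.png',cv2.resize(s['color'][150:270,230:390,::-1],None,fx=4,fy=4,interpolation=cv2.INTER_CUBIC))
```

```text
[0.48695579 0.02759838 0.08064136] [ 3.11380085  0.00706706 -3.04474849] [-0.1759118   1.00854144 -1.70510715] 0.1301453277597262
```

View pics/w17z.png

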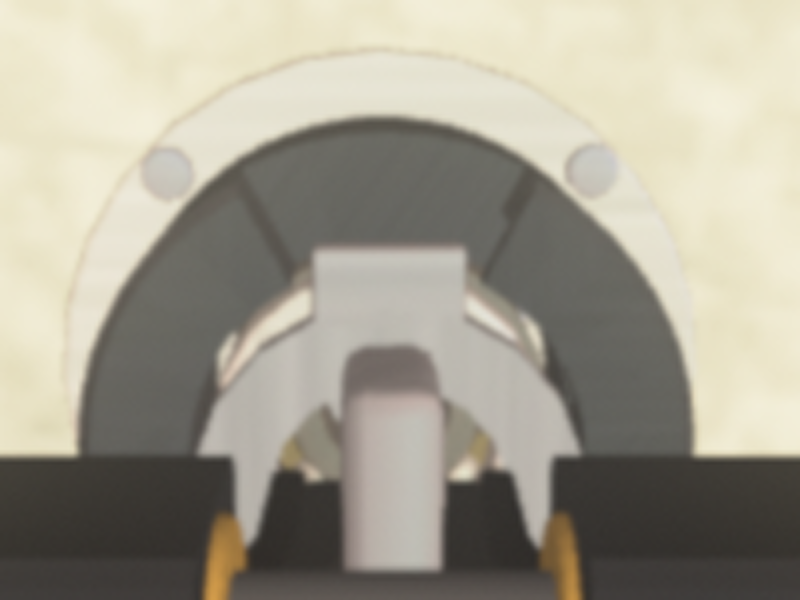

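View pics/s17z.png

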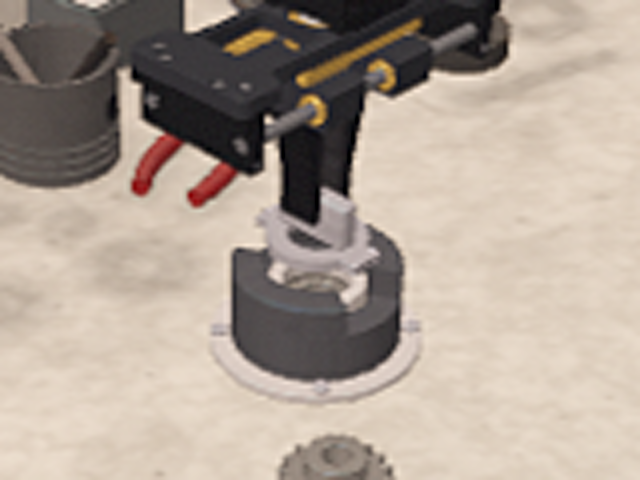

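Aligned laterally (barrel mid 388, ring mid 390 in zoom); notch edges symmetric about the lug. Descend.

{"fn": "servo_tool", "kwargs": {
  "motion": [
    {"dx":-0.04,"dy":0,"dz":-0.25,"spin":0},
    {"dx":0,"dy":0,"dz":-0.25,"spin":0},
    {"dx":0,"dy":0,"dz":0,"spin":0}
  ]
}}

```text
t: 22.7
position: [0.4862, 0.0275, 0.0652]
tool_rot: [3.114, 0.008, -3.045]
ft_force: [-0.4, 0.9, -1.8]
grip_width: 0.134
```

{"fn": "servo_tool", "kwargs": {
  "motion": [
    {"dx":0,"dy":0,"dz":-0.15,"spin":0},
    {"dx":0,"dy":0,"dz":-0.1,"spin":0},
    {"dx":0,"dy":0,"dz":0,"spin":0}
  ]
}}

```text
t: 23.0
position: [0.4865, 0.0274, 0.0574]
tool_rot: [3.114, 0.008, -3.045]
ft_force: [-1.7, 0.7, 3.7]
grip_width: 0.129
```

Contact (≈+5 N): seated on the spacer. Start pressing and turning clockwise.

{"fn": "servo_tool", "kwargs": {
  "motion": [
    {"dx":0,"dy":0,"dz":-0.06,"spin":-0.6},
    {"dx":0,"dy":0,"dz":-0.06,"spin":-0.8},
    {"dx":0,"dy":0,"dz":-0.06,"spin":-0.8}
  ]
}}

```text
t: 23.3
position: [0.4894, 0.0269, 0.0555]
tool_rot: [3.115, 0.013, 3.002]
ft_force: [-6.6, 0.9, 15.9]
grip_width: 0.132
```

{"fn": "servo_tool", "kwargs": {
  "motion": [
    {"dx":-0.1,"dy":0,"dz":0,"spin":-0.9},
    {"dx":-0.05,"dy":-0.02,"dz":0,"spin":-0.9},
    {"dx":0,"dy":-0.02,"dz":0,"spin":-0.9}
  ]
}}

```text
t: 23.6
position: [0.4883, 0.0257, 0.0586]
tool_rot: [3.113, 0.02, 2.708]
ft_force: [1.2, 3.8, -7.4]
grip_width: 0.135
```

{"fn": "servo_tool", "kwargs": {
  "motion": [
    {"dx":-0.08,"dy":0,"dz":-0.1,"spin":-0.3},
    {"dx":0,"dy":0,"dz":-0.05,"spin":-0.8},
    {"dx":0,"dy":0,"dz":-0.03,"spin":-0.8}
  ]
}}

```text
t: 23.9
position: [0.4887, 0.0257, 0.0562]
tool_rot: [3.111, 0.025, 2.501]
ft_force: [-2.9, 1.8, 5.9]
grip_width: 0.132
```

{"fn": "servo_tool", "kwargs": {
  "motion": [
    {"dx":-0.1,"dy":0,"dz":-0.05,"spin":-0.8},
    {"dx":-0.03,"dy":0,"dz":-0.05,"spin":-0.8},
    {"dx":0,"dy":0,"dz":-0.04,"spin":-0.8}
  ]
}}

```text
t: 24.2
position: [0.4879, 0.0252, 0.0558]
tool_rot: [3.107, 0.03, 2.24]
ft_force: [-3.6, 1.0, 7.9]
grip_width: 0.133
```

{"fn": "servo_tool", "kwargs": {
  "motion": [
    {"dx":-0.1,"dy":0,"dz":-0.05,"spin":-0.7},
    {"dx":-0.03,"dy":0,"dz":-0.05,"spin":-0.7},
    {"dx":0,"dy":0,"dz":-0.03,"spin":-0.6}
  ]
}}

```text
t: 24.5
position: [0.4863, 0.0244, 0.0558]
tool_rot: [3.105, 0.034, 2.023]
ft_force: [-5.3, -0.6, 6.8]
grip_width: 0.136
```

Run:
```python
from h import *
s=read_state();print(s['position'],s['tool_rot'],s['ft_force'],s['torque'],s['grip_width'])
c=shot('wrist','w18');s=shot('scene','s18')
cv2.imwrite('pics/s18z.png',cv2.resize(s['color'][150:270,230:390,::-1],None,fx=4,fy=4,interpolation=cv2.INTER_CUBIC))
```

```text
[0.486323   0.02436181 0.0558305 ] [3.10492978 0.03429324 2.02281636] [-5.32448962 -0.55930652  6.83045613] [0.03813849 0.99150661 0.78546357] 0.13632761994105624
```

View pics/w18.png

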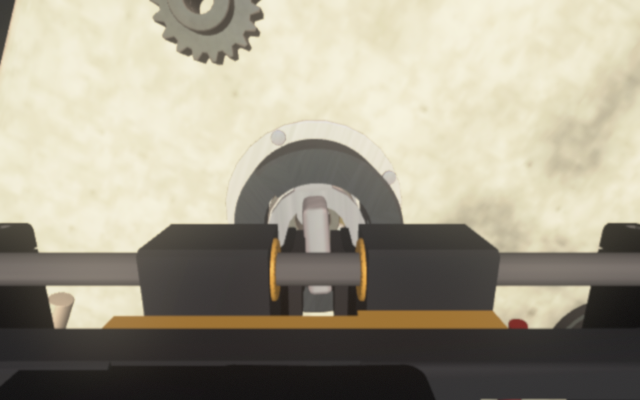

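View pics/s18z.png

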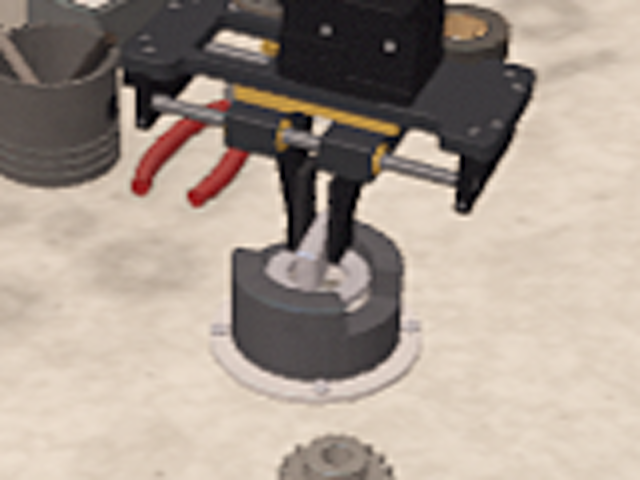

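Ring is down in the rim, lugs out of sight under the ledges, turned ≈70°. One more nudge to confirm the stop.

{"fn": "servo_tool", "kwargs": {
  "motion": [
    {"dx":-0.04,"dy":0.03,"dz":-0.03,"spin":-0.5},
    {"dx":0,"dy":0,"dz":-0.02,"spin":-0.5}
  ]
}}

```text
t: 24.8
position: [0.4862, 0.0243, 0.056]
tool_rot: [3.105, 0.038, 1.922]
ft_force: [-2.3, -1.1, 1.6]
grip_width: 0.148
```

Run:
```python
from h import *
s=read_state();print(s['position'],s['tool_rot'],s['ft_force'],s['torque'],s['grip_width'])
```

```text
[0.4861643  0.02426799 0.05602779] [3.10464722 0.0381667  1.92177972] [-2.34609298 -1.12335037  1.63023498] [0.02601479 0.44059453 0.98724248] 0.14778464919897982
```

Jaw widened and torque rose: it is at the stop. Release and lift.

{"fn": "servo_tool", "kwargs": {
  "motion": [
    {"dx":0,"dy":0,"dz":0,"spin":0.3},
    {"dx":0,"dy":0,"dz":0,"spin":0},
    {"dx":0,"dy":0,"dz":0,"spin":0},
    {"dx":0,"dy":0,"dz":0,"spin":0},
    {"dx":0,"dy":0,"dz":0.3,"spin":0},
    {"dx":0,"dy":0,"dz":0.7,"spin":0},
    {"dx":0,"dy":0,"dz":0.9,"spin":0},
    {"dx":0,"dy":-0.3,"dz":0.9,"spin":0},
    {"dx":0,"dy":-0.6,"dz":0.5,"spin":0},
    {"dx":0,"dy":-0.4,"dz":0,"spin":0},
    {"dx":0,"dy":0,"dz":0,"spin":0},
    {"dx":0,"dy":0,"dz":0,"spin":0}
  ],
  "jaw": 0.5
}}

```text
t: 26.0
position: [0.4858, -0.0157, 0.1615]
tool_rot: [3.103, 0.039, 1.95]
ft_force: [-0.5, 0.2, -0.1]
grip_width: 0.502
```

Run:
```python
from h import *
s=read_state();print(s['position'],s['tool_rot'],s['ft_force'],s['grip_width'])
c=shot('wrist','w19');s=shot('scene','s19')
cv2.imwrite('pics/s19z.png',cv2.resize(s['color'][150:270,230:390,::-1],None,fx=4,fy=4,interpolation=cv2.INTER_CUBIC))
cv2.imwrite('pics/w19z.png',cv2.resize(c['color'][60:230,220:420,::-1],None,fx=3.5,fy=3.5,interpolation=cv2.INTER_CUBIC))
```

```text
[ 0.48583808 -0.0156699   0.16146544] [3.10313077 0.03885826 1.95016658] [-0.46587547  0.19947171 -0.0646579 ] 0.5024443123048582
```

View pics/w19z.png

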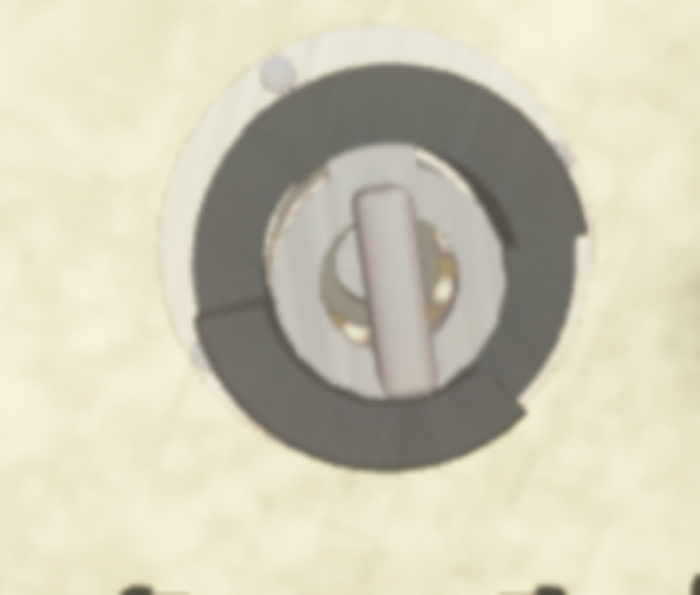

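View pics/s19z.png

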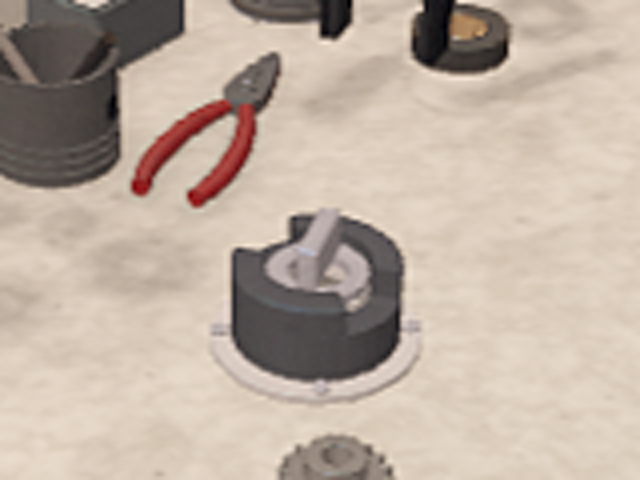

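Ring stays put after release, lugs hidden under the ledges. Check angle, centring, height.

Run:
```python
from h import *
import pickle
c=pickle.load(open('pics/w19.pkl','rb'))
f=lambda x,y,z:onz(c,220+x/3.5,60+y/3.5,z)[:2]
z=.069
a=f(384,190,z);b=f(411,392,z);th=np.degrees(np.arctan2(*(a-b)[::-1]))
print('bar ctr',(a+b)/2,np.linalg.norm(a-b),'ang',th,'turned',5.6-(th-180))
P=[f(x,y,.051) for x,y in[(197,318),(586,234),(524,411)]]
o=np.array([.4842,.0277]);print([ (np.degrees(np.arctan2(*(p-o)[::-1])).round(1),np.hypot(*(p-o)).round(4)) for p in P])
print('disc ctr at ring top z=.043', f(386,272,.043))
```

```text
bar ctr [0.48519739 0.02639929] 0.04206584291693297 ang 120.13272812009663 turned 65.46727187990336
[(np.float64(-146.1), np.float64(0.0435)), (np.float64(33.3), np.float64(0.0441)), (np.float64(-22.9), np.float64(0.0439))]
disc ctr at ring top z=.043 [0.48416404 0.02749977]
```

Run:
```python
from h import *
import pickle
c=pickle.load(open('pics/w19.pkl','rb'));s=pickle.load(open('pics/s19.pkl','rb'))
# far/near bar-top end: scene zoom 4x offset (230,150)
# triangulate barrel rim reference too
def tri(pw,ps):
    o1,d1=ray(c,220+pw[0]/3.5,60+pw[1]/3.5);o2,d2=ray(s,230+ps[0]/4,150+ps[1]/4)
    A=np.stack([d1,-d2],1);t=np.linalg.lstsq(A,o2-o1,rcond=None)[0];p,q=o1+d1*t[0],o2+d2*t[1];return (p+q)/2,np.linalg.norm(p-q)
print('bar far end', tri((411,392),(330,210)));print('bar near end',tri((384,190),(306,254)))
a=f=None
cv2.imwrite('pics/s19y.png',cv2.resize(s['color'][195:250,280:340,::-1],None,fx=10,fy=10,interpolation=cv2.INTER_CUBIC))
```

```text
bar far end (array([0.49572014, 0.0071106 , 0.06590214]), np.float64(0.001628963444173438))
bar near end (array([0.47415117, 0.04376333, 0.06582434]), np.float64(0.0021532013080498656))
```

View pics/s19y.png

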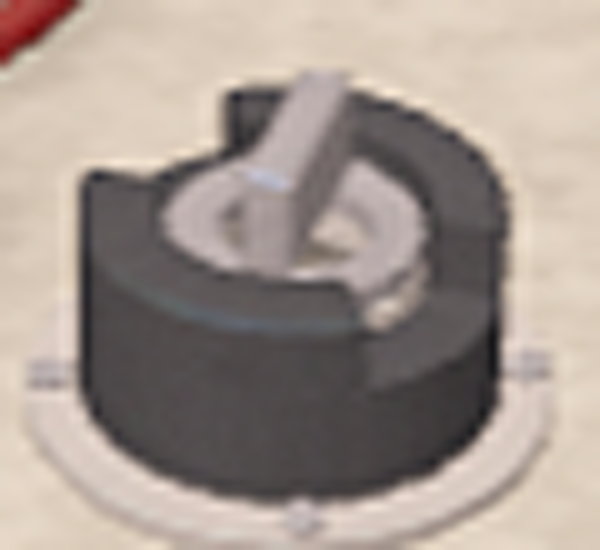

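Run:
```python
from bench import *
print(sign_off())
```

```text
the job is handed in; nothing more can be done
None
```

The housing is assembled and the job is handed in, at about 26 s of the 67 s allowed. The bearing went in first and the spacer on top of it. The retaining ring then went down through the notches and was pressed and screwed clockwise to its stop, let go, and the arm backed off.

What the last checks showed after letting go:
- **Ring angle:** the bar is turned about 65° from the notch axis by camera; 49° is required. The tool itself had turned about 70–75°. The jaw opened slightly and the torque rose at the end of the turn, which I took as the stop.
- **Centring and level:** the ring is centred within about 1–2 mm, and both ends of the bar are at the same height, about 66 mm.
- **Height:** that is 3 mm below the 69 mm expected when clamped. I put it down to camera calibration and my hand-picked points, but did not confirm it.
- **Spring floor:** I could not read how far it is pressed down. I infer the clamping from the lugs being hidden under the ledges and the ring staying put when released.
- **Robot contact:** the wrist force read about zero after backing off.
- **Bystanders:** I saw no contact with the gear, marker or tape roll, but did not re-measure where they are.

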